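# Switch on a jeweller's scale, set carats and zero its dish

## Task

Get the jeweller's scale ready to weigh stones in its empty dish: press the raised far end of its rocker switch to turn it on, then press the round key to change it to carats, then press the long key to zero the dish, letting each key come back up. Press lightly with the fingertips, stay off the dish and the pan, leave the two square keys alone and do not press any key before the scale is on. Leave everything else on the table where it lies.

Things in the scene. Friction and masses are not known exactly. Their poses are not given: they have to be found in the camera images.
- scale: light grey bench scale, fixed, 300 deep by 240 wide; origin: centre of its underside; x from its front (robot's side) to its back, y to the operator's left, z up. Front 115 mm: panel sloping up backwards at 10 deg, 42 mm high in front. One row of controls, left to right: rocker switch, square, round, square and long key; behind it a display 2 mm proud, then the pan. Over 30 N on it overloads it
- power (a joint): angle of the rocker switch, 0 rad = off (its far end, away from the operator, stands up), 0.36 rad = fully on (far end down, near end up); on counts from 0.22 rad. It stays where it is left. It moves with about 1 N on its far end, without a spring, and ends on a hard stop: move in slowly
- power_end (a point): point on top of the rocker's far half, on its midline, 12 mm from its pivot towards the back of the scale; press straight down here. It sinks 4 mm from off to fully on and tilts with the rocker. The black rocker is 22 mm wide (scale y), 32 mm long (scale x), pivot across its middle, in a bezel 28 by 38 mm and 2.5 mm high; next key's centre 42 mm to the right
- round_key (a joint): round key (changes the unit): its travel along the panel's normal, 0 = up (sprung back), 0.006 m = fully down. It starts to give at about 1.2 N and takes 6.3 N to bottom; it counts as pressed from 0.0025 m; it springs up when let go
- round_key_top (a point): centre of the upper face of the round key, 22 mm diameter, third control from the left; 40 mm between its centre and those of the square keys on either side; the face stands 8 mm above the panel. The point's z axis is the outward normal of the panel
- long_key (a joint): long key (zeroes the scale): its travel along the panel's normal, 0 = up (sprung back), 0.006 m = fully down. It starts to give at about 1.2 N and takes 6.3 N to bottom; it counts as pressed from 0.0025 m; it springs up when let go
- long_key_top (a point): centre of the upper face of the long key, 44 mm wide (scale y) and 20 mm deep (scale x), last control on the right; 56 mm between its centre and that of the nearest square key; the face stands 8 mm above the panel. The point's z axis is the outward normal of the panel
- square_left (a joint): square key between rocker and round key, to be left alone: travel 0 up to 0.006 m down; it may not go past 0.0015 m
- square_left_top (a point): centre of the upper face of the left square key, 20 by 20 mm, second control from the left; the face stands 8 mm above the panel. The point's z axis is the outward normal of the panel
- square_right (a joint): square key between round and long key, to be left alone: travel 0 up to 0.006 m down; it may not go past 0.0015 m
- square_right_top (a point): centre of the upper face of the right square key, 20 by 20 mm, fourth control from the left; the face stands 8 mm above the panel. The point's z axis is the outward normal of the panel
- pan: steel weighing pan, a 150 mm disc 5 mm thick fixed on the rear part of the scale; origin at the centre of its underside, 75 mm above the table; not to be touched
- dish: loose empty aluminium weighing dish standing on the pan, 96 mm across the rim, 18 mm high; origin at the centre of its underside; not to be touched
- loupe: loose folded steel and black pocket loupe, about 50 by 26 mm, 17 mm high, beside or in front of the scale; origin under the lens
- weight: loose brass calibration weight with a knob, 26 mm diameter, 43 mm high; origin at the centre of its underside
- brooch: loose round brooch with a brown stone, 36 mm diameter, 11 mm high; origin at the centre of its underside
- bangle: loose steel bangle lying flat beside the scale, 68 mm diameter, 9 mm high; origin at the centre of its underside
- ring_box: loose closed dark ring box beside the scale, 50 by 50 mm, 40 mm high; origin at the centre of its underside
- tweezers: loose steel tweezers lying in front of the scale, 125 mm long (along their y axis), 7 mm high; origin near their middle, on the table

How it is judged:
By the outcome, as a careful person would: the job done as asked, in the order asked, and still so for the second after the job is handed in, with the robot touching nothing.
It also fails if it takes over 40 s, if anything falls off the work surface, if the arm or the gripper's body presses on something with over 40 N, if the wrist force passes 120 N, or if a joint passes its speed limit or range.

## Robot

A 7-joint arm with a two-finger parallel gripper is mounted at the origin on the work surface. World frame = base frame: x ahead of the robot, y to its left, z up, the work surface at z = 0. Lengths are in m, angles in rad, forces in N, time in s.
With the tool pointing down it reaches from about 0.425 to 0.875 m from the base axis. Payload 4.7 kg.
Tool frame: the origin (TCP) lies on the mounting face of the last link; the fingertips stand 182 mm ahead of it and the grasp point (between the pads) lies 164 mm ahead of it (bot.tip_extent is the y of the fingertips in the tool frame, in m); y points along the fingers, z is the direction in which the jaws open and shut, and the axes are right-handed (so a half turn about y gives the same grasp; the last joint's range is limited). The gripper opens to 87 mm and grips with 3 to 60 N. Pads are 19 mm wide; open, the fingers measure 117 mm over their backs; the gripper's body (75 mm by 190 mm) begins 51 mm behind the grasp point.
Start: joints at [1.257, 0.321, -0.07, 1.45, 0.023, 1.371, -0.057], TCP at [0.209, -0.615, 0.405] pointing down, gripper open.
Joint ranges: [-2.86, 2.86], [-0.3, 2.09], [-1.38, 1.24], [0.06, 2.45], [-1.56, 4.7], [0.09, 2.05], [-2.69, 2.69]. Speed limits (rad/s): [2.57, 2.57, 3.14, 3.14, 3.14, 3.14, 3.14].

## Interface

Orientations are given as a unit quaternion [w, x, y, z].
In Python, from cell import bot gives the robot as it stands.
- The arm moves only by the shell command python3 -m pendant 'ROWS'. ROWS is JSON, a list of rows, each an object of numbers: "fingers": the closure, from 0 (fully open) to 1 (shut); "dx", "dy", "dz": the shift along the tool's x, y, z in cm; "ax", "ay", "az": the turn, a rotation vector about the tool's x, y, z in rad. A call has 1 to 12 rows; each row is the pose to reach, as a shift and turn from the pose commanded when the call began, along the tool's axes at that moment; what a row does not reach only later rows make up. A row lasts 1/8 s, in which the tool goes at most 62.5 mm and 10.7 degrees, less where a joint would pass 70% of its speed; a pose out of reach is approached as far as the arm can. A call with a gripper value outside its range is refused whole. The fingers move at their own pace and stop on an object; the grip force is fixed at half the most. Time passes only in rows, so rows that repeat a pose let the fingers close. It gives the time, the measured TCP pose, the force and the opening at its end, in the units of the state.
- bot.get_obs(): the state, without advancing time (a new reading comes with each control period).
- bot.camera(name): name is "side" or "top"; returns a dict with "frame" (400x640x3 uint8, red, green, blue), "intrinsics" (3x3 intrinsics, pixels), "D" ([k1, k2, p1, p2, k3] as OpenCV has them; the pictures are not rectified), "origin" and "orientation" of the camera in the world. Camera axes: x right, y down, z forward; pixel columns grow to the right and rows downward; lengths in m; the calibration is good to about 2 mm. A picture is of the moment at which its call begins. There is no depth.
- bot.job_done(): hands the job in, once; it reports no verdict.
Trained networks look in a picture, given as the dict that the camera call returned (one of the last four; its "shot" number tells which), for a name from the list of things; names that differ only in an ending like _2 or _b are one class to them, and where a whole thing is asked for, a point or a joint stands for the part that bears it (a point fixed in the world has none). Each returns a list of dicts, best first, with "conf" (0 to 1); they miss things now and then, are a little off and sometimes report something else, mostly with a low value. They report only what shows in the picture. A call takes as long as a camera call.
- bot.spot_in(picture, thing): "xy" ([column, row] in pixels, amid what is visible of it).
- bot.silhouettes(picture, thing): "mask" (400x640 bool, what is visible of it) and "xy" ([column, row] in pixels, amid what is visible of it).
- bot.mark_of(picture, thing): "xy" ([column, row] in pixels: a listed point, or the origin of a listed thing).
The state is a dict: "time": time; "q": joint angles; "dq": joint speeds; "joint_efforts": joint torques, N m; "ee_pos": TCP position; "eef_rot": TCP orientation; "ft_force": force on the tool from outside, world axes, zero at the start; "ft_torque": the same for the moment, N m; "width": opening from 0.0 (shut) to 1.0 (fully open).
Only numpy, scipy, OpenCV 4.12 (cv2) and the standard library are available. Lean on these libraries where they do the work, as an engineer would, in place of code of your own. Each camera call takes 0.05 s, during which the arm holds its last target.

## Working session

There is one attempt and no reset: what is moved stays moved. The work goes in short steps, Python scripts to look and compute and a shell command to move; the robot and the scene stay as the last step left them, time stands still between calls to the robot, and variables do not carry over. Pictures are saved under pics/ and viewed, and the job is handed in when it is done.

```bash
ls; mkdir -p pics; python3 - <<'E'
from cell import bot
import cv2,json,numpy as np
o=bot.get_obs()
for k,v in o.items(): print(k,np.round(v,4))
print(bot.tip_extent)
for n in("side","top"):
    p=bot.camera(n)
    cv2.imwrite(f"pics/{n}0.png",p["frame"][:,:,::-1])
    print(n,p["intrinsics"],p["D"],p["origin"],p["orientation"])
    for t in["power_end","round_key_top","long_key_top","square_left_top","square_right_top","pan","dish","scale"]:
        print(t,[(np.round(d["xy"],1).tolist(),round(d["conf"],2)) for d in bot.mark_of(p,t)[:2]])
E
```

```text
pics
time 0.0
q [ 1.2571  0.3218 -0.0701  1.4517  0.0226  1.3708 -0.0569]
dq [ 0.0005 -0.001   0.0019  0.0014  0.002   0.0005 -0.0012]
joint_efforts [ 1.00000e-04 -4.91289e+01 -4.04000e-01 -3.12524e+01 -6.40000e-02
  4.39000e-02  2.00000e-04]
ee_pos [ 0.2092 -0.6152  0.4037]
eef_rot [ 0.1153 -0.1156  0.6983 -0.697 ]
ft_force [0.6847 0.2327 0.0309]
ft_torque [ 0.0108  0.006  -0.0376]
width 1.0007
0.1822
side [[410.90938479   0.         315.33731354]
 [  0.         410.90938479 204.61546231]
 [  0.           0.           1.        ]] [-0.05733726  0.          0.          0.          0.        ] [ 0.55148635 -0.6878303   0.67061439] [-0.42966151  0.90271914 -0.02208049  0.00126355]
power_end [([281.3, 207.7], 0.57)]
round_key_top [([354.9, 317.1], 0.71), ([274.2, 232.2], 0.63)]
long_key_top [([269.0, 265.5], 0.59)]
square_left_top [([281.7, 210.1], 0.74), ([276.3, 223.5], 0.6)]
square_right_top [([271.9, 244.9], 0.4)]
pan [([355.9, 225.7], 0.79)]
dish [([361.6, 222.0], 0.7)]
scale [([329.9, 253.8], 0.65)]
top [[402.11209409   0.         315.97684623]
 [  0.         402.11209409 198.47091571]
 [  0.           0.           1.        ]] [0.00130741 0.         0.         0.         0.        ] [0.45987432 0.02722678 0.81293296] [ 0.07647288 -0.7013198   0.70710922 -0.04794779]
power_end [([316.4, 251.4], 0.74), ([276.4, 198.0], 0.41)]
round_key_top [([363.5, 256.3], 0.65)]
long_key_top [([343.0, 304.4], 0.43)]
square_left_top [([336.8, 259.8], 0.41)]
square_right_top [([383.9, 258.6], 0.47)]
pan [([369.5, 164.8], 0.94)]
dish [([365.7, 152.5], 0.84), ([277.0, 199.6], 0.17)]
scale [([369.8, 196.8], 0.81)]
```

View pics/side0.png

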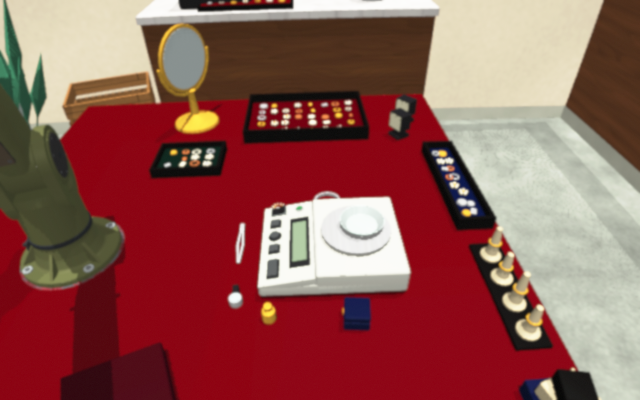

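View pics/top0.png

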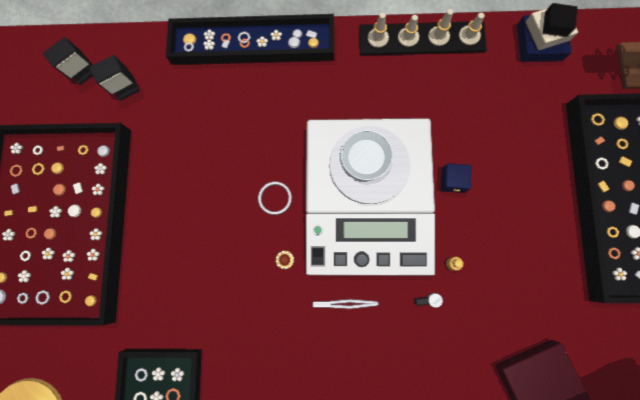

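The top view shows the scale at about cols 306–435, rows 119–275. Its controls run along row ~258: rocker 317, square 340, round 362, square 383, long 413. I'll zoom in to fit its pose.

```bash
python3 - <<'E'
import cv2
a=cv2.imread("pics/top0.png")[230:285,296:446]; cv2.imwrite("pics/topz.png",cv2.resize(a,None,fx=5.3,fy=5.3,interpolation=cv2.INTER_CUBIC))
a=cv2.imread("pics/side0.png")[190:300,240:420]; cv2.imwrite("pics/sidez.png",cv2.resize(a,None,fx=4.4,fy=4.4,interpolation=cv2.INTER_CUBIC))
E
```

```text
(no output)
```

View pics/topz.png

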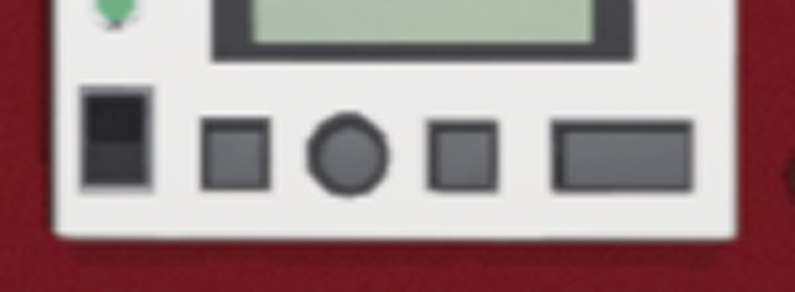

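View pics/sidez.png

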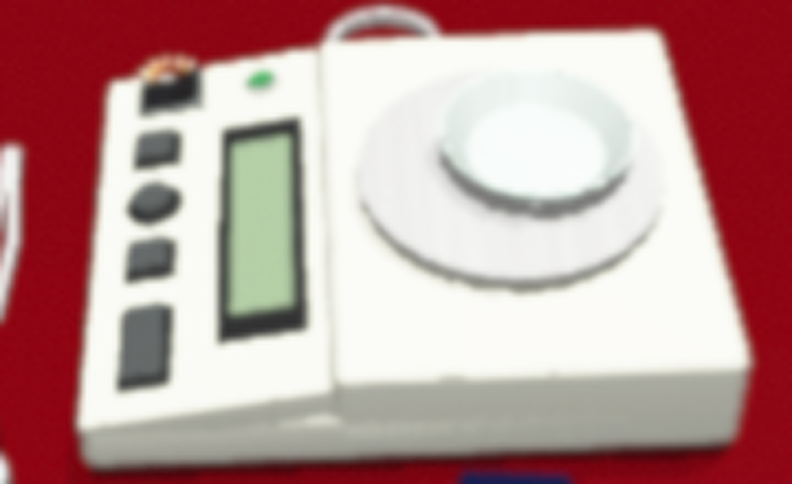

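```bash
cat > h.py <<'E'
import numpy as np, cv2
from scipy.spatial.transform import Rotation as R
C={"side":([410.90938479,315.33731354,204.61546231],[-0.05733726,0,0,0,0],[0.55148635,-0.6878303,0.67061439],[-0.42966151,0.90271914,-0.02208049,0.00126355]),
"top":([402.11209409,315.97684623,198.47091571],[0.00130741,0,0,0,0],[0.45987432,0.02722678,0.81293296],[0.07647288,-0.7013198,0.70710922,-0.04794779])}
def proj(n,P):
    k,D,o,q=C[n]; Rm=R.from_quat(q,scalar_first=True).as_matrix()
    K=np.array([[k[0],0,k[1]],[0,k[0],k[2]],[0,0,1]])
    W=Rm.T; t=-W@np.array(o)
    return cv2.projectPoints(np.array(P,float).reshape(-1,3),cv2.Rodrigues(W)[0],t,K,np.array(D))[0].reshape(-1,2)
c,s_=np.cos(np.radians(10)),np.sin(np.radians(10))
YO=dict(rocker=0,sqL=-.042,rnd=-.082,sqR=-.122,lng=-.178)
def pt(p,name):
    x,y,yaw,yr,s=p
    if name=="fl": L=[-.15,.12,.042]
    elif name=="fr": L=[-.15,-.12,.042]
    else:
        h=.0025 if name=="rocker" else .008
        L=[-.15+s*c-h*s_,yr+YO[name],.042+s*s_+h*c]
    L=np.array(L); cy,sy=np.cos(yaw),np.sin(yaw)
    return np.array([x+cy*L[0]-sy*L[1],y+sy*L[0]+cy*L[1],L[2]])
E
cat > fit.py <<'E'
from h import *
from scipy.optimize import least_squares
zt=dict(rocker=(116,139.5),sqL=(239,158),rnd=(349,157),sqR=(464,158),lng=(627,159),fl=(54,237),fr=(738,238))
zs=dict(rocker=(171,91),sqL=(158,147),rnd=(154,203),sqR=(150,258),lng=(145,345),fl=(109,82),fr=(80,428))
ob=[("top",k,((v[0]+.5)/5.3-.5+296,(v[1]+.5)/5.3-.5+230)) for k,v in zt.items()]+[("side",k,((v[0]+.5)/4.4-.5+240,(v[1]+.5)/4.4-.5+190)) for k,v in zs.items()]
def f(p,cams=("top","side")): return np.concatenate([proj(n,pt(p,k))[0]-u for n,k,u in ob if n in cams])
for cams in (("top","side"),("top",),("side",)):
    r=least_squares(f,[.55,-.07,0,.09,.03],args=(cams,),loss="soft_l1")
    print(cams,np.round(r.x,4),r.cost); 
    for k in YO: print(k,np.round(pt(r.x,k),4))
    e=f(r.x,cams).reshape(-1,2)
    print(np.round(e,1).tolist())
E
python3 fit.py
```

```text
('top', 'side') [ 0.6011 -0.0441 -0.0114  0.0973  0.0301] 7.543692141904822
rocker [0.4814 0.0546 0.0497]
sqL [0.48   0.0126 0.0551]
rnd [ 0.4795 -0.0274  0.0551]
sqR [ 0.4791 -0.0674  0.0551]
lng [ 0.4784 -0.1234  0.0551]
[[0.5, 2.6], [-0.2, -0.4], [0.6, -0.1], [0.6, -0.1], [0.3, -0.1], [0.3, -0.2], [-0.2, 0.6], [-1.4, 1.5], [0.1, -1.1], [0.2, -1.7], [0.3, -1.3], [0.1, -1.3], [1.2, 0.3], [0.0, -0.2]]
('top',) [ 0.6015 -0.0441 -0.0115  0.0979  0.0298] 2.2340259209093363
rocker [0.4815 0.0552 0.0496]
sqL [0.4801 0.0132 0.0551]
rnd [ 0.4797 -0.0268  0.0551]
sqR [ 0.4792 -0.0668  0.0551]
lng [ 0.4785 -0.1228  0.0551]
[[0.2, 2.5], [-0.6, -0.4], [0.2, -0.1], [0.2, -0.2], [-0.1, -0.2], [0.2, -0.4], [-0.2, 0.4]]
('side',) [ 0.5999 -0.0436 -0.0079  0.0935  0.0315] 3.044970643210026
rocker [0.4812 0.0509 0.0499]
sqL [0.4799 0.0089 0.0554]
rnd [ 0.4796 -0.0311  0.0554]
sqR [ 0.4793 -0.0711  0.0554]
lng [ 0.4789 -0.1271  0.0554]
[[-1.6, 2.4], [0.1, -0.1], [0.2, -0.7], [0.3, -0.1], [0.2, -0.0], [0.5, 0.3], [-0.4, -0.2]]
```

```bash
cat >> h.py <<'E'
def goal(xyz_tip,theta,off,flip,tipL=.1822):
    """orientation: y tool=(sin t,0,-cos t) in scale yaw frame, z=±scale y; off = point of the tool (x,y,z) put on xyz"""
    yaw=-.0114
    Y=np.array([np.sin(theta),0,-np.cos(theta)]); Z=np.array([0,flip,0.]); X=np.cross(Y,Z)
    M=R.from_euler("z",yaw).as_matrix()@np.column_stack([X,Y,Z])
    return np.array(xyz_tip)-M@np.array(off),M
def rel(p0,q0,p1,M1):
    R0=R.from_quat(q0,scalar_first=True).as_matrix()
    return np.round(100*R0.T@(p1-p0),2),np.round(R.from_matrix(R0.T@M1).as_rotvec(),4)
E
python3 - <<'E'
from cell import bot
from h import *
o=bot.get_obs()
print(R.from_quat(o["eef_rot"],scalar_first=True).as_matrix().round(3))
for fl in (1,-1):
    p,M=goal([.485,.0,.15],.1745,[0,.182,0],fl); print(fl,p,M.round(2).tolist(),rel(o["ee_pos"],o["eef_rot"],p,M))
E
```

```text
[[-0.947  0.     0.322]
 [-0.322 -0.    -0.947]
 [ 0.    -1.     0.   ]]
1 [4.53403986e-01 3.60210161e-04 3.29236052e-01] [[0.98, 0.17, 0.01], [-0.01, -0.0, 1.0], [0.17, -0.98, 0.0]] (array([-42.94,   7.55, -50.44]), array([ 0.2443, -2.7927, -0.0417]))
-1 [4.53403986e-01 3.60210161e-04 3.29236052e-01] [[-0.98, 0.17, -0.01], [0.01, -0.0, -1.0], [-0.17, -0.98, 0.0]] (array([-42.94,   7.55, -50.44]), array([0.0295, 0.3384, 0.1728]))
```

```bash
python3 - <<'E'
from cell import bot
from h import *
o=bot.get_obs()
p,M=goal([.498,.0535,.12],.349,[.0095,.1822,.051],-1); print(p,rel(o["ee_pos"],o["eef_rot"],p,M))
E
```

```text
[0.44520735 0.10510518 0.2944647 ] (array([-45.54,  11.03, -60.62]), array([0.0591, 0.3358, 0.3456]))
```

```bash
python3 -m pendant '[{"fingers":0,"dx":-20,"dy":0,"dz":-28},{"fingers":0,"dx":-45.5,"dy":3,"dz":-60.6,"ax":0.06,"ay":0.336,"az":0.346},{"fingers":0,"dx":-45.5,"dy":3,"dz":-60.6,"ax":0.06,"ay":0.336,"az":0.346},{"fingers":0,"dx":-45.5,"dy":3,"dz":-60.6,"ax":0.06,"ay":0.336,"az":0.346},{"fingers":0,"dx":-45.5,"dy":3,"dz":-60.6,"ax":0.06,"ay":0.336,"az":0.346},{"fingers":0,"dx":-45.5,"dy":3,"dz":-60.6,"ax":0.06,"ay":0.336,"az":0.346},{"fingers":0,"dx":-45.5,"dy":3,"dz":-60.6,"ax":0.06,"ay":0.336,"az":0.346},{"fingers":0,"dx":-45.5,"dy":3,"dz":-60.6,"ax":0.06,"ay":0.336,"az":0.346},{"fingers":0,"dx":-45.5,"dy":3,"dz":-60.6,"ax":0.06,"ay":0.336,"az":0.346},{"fingers":0,"dx":-45.5,"dy":3,"dz":-60.6,"ax":0.06,"ay":0.336,"az":0.346},{"fingers":0,"dx":-45.5,"dy":11,"dz":-60.6,"ax":0.06,"ay":0.336,"az":0.346},{"fingers":0,"dx":-45.5,"dy":11,"dz":-60.6,"ax":0.06,"ay":0.336,"az":0.346}]'
```

```text
$[0]: bad value
```

```bash
python3 -m pendant '[{"fingers":0.0,"dz":-6.0,"dx":-4.0}]'; python3 -m pendant --help | head -30
```

```text
$[0]: bad value
invalid input: not JSON, or not a number
```

```bash
python3 -m pendant '[{"fingers":0,"dx":-4,"dy":0,"dz":-5,"ax":0,"ay":0,"az":0}]'
```

```text
time: 1.02
ee_pos: [0.2278, -0.5591, 0.4032]
eef_rot: [0.112, -0.114, 0.698, -0.698]
ft_force: [0.8, 1.2, 0.7]
width: 0.997
```

```bash
python3 -m pendant '[{"fingers":0,"dx":-41.5,"dy":3,"dz":-55.6,"ax":0.06,"ay":0.336,"az":0.346},{"fingers":0,"dx":-41.5,"dy":3,"dz":-55.6,"ax":0.06,"ay":0.336,"az":0.346},{"fingers":0,"dx":-41.5,"dy":3,"dz":-55.6,"ax":0.06,"ay":0.336,"az":0.346},{"fingers":0,"dx":-41.5,"dy":3,"dz":-55.6,"ax":0.06,"ay":0.336,"az":0.346},{"fingers":0,"dx":-41.5,"dy":3,"dz":-55.6,"ax":0.06,"ay":0.336,"az":0.346},{"fingers":0,"dx":-41.5,"dy":3,"dz":-55.6,"ax":0.06,"ay":0.336,"az":0.346},{"fingers":0,"dx":-41.5,"dy":3,"dz":-55.6,"ax":0.06,"ay":0.336,"az":0.346},{"fingers":0,"dx":-41.5,"dy":3,"dz":-55.6,"ax":0.06,"ay":0.336,"az":0.346},{"fingers":0,"dx":-41.5,"dy":3,"dz":-55.6,"ax":0.06,"ay":0.336,"az":0.346},{"fingers":0,"dx":-41.5,"dy":3,"dz":-55.6,"ax":0.06,"ay":0.336,"az":0.346},{"fingers":0,"dx":-41.5,"dy":3,"dz":-55.6,"ax":0.06,"ay":0.336,"az":0.346},{"fingers":0,"dx":-41.5,"dy":3,"dz":-55.6,"ax":0.06,"ay":0.336,"az":0.346}]'
cat > look.py <<'E'
import sys
from cell import bot
from h import *
t=sys.argv[1]
o=bot.get_obs(); print(o["time"],o["ee_pos"].round(4) if hasattr(o["ee_pos"],"round") else o["ee_pos"],np.round(o["ft_force"],2))
for n,(a,b,w,h_) in (("top",(280,200,190,95)),("side",(220,140,190,140))):
    p=bot.camera(n); cv2.imwrite(f"pics/{n}{t}.png",p["frame"][:,:,::-1])
    z=p["frame"][b:b+h_,a:a+w,::-1]; cv2.imwrite(f"pics/{n}{t}z.png",cv2.resize(z,None,fx=4.2,fy=4.2,interpolation=cv2.INTER_CUBIC))
E
python3 look.py 1
```

```text
time: 2.52
ee_pos: [0.4441, 0.1069, 0.3752]
eef_rot: [-0.121, -0.126, -0.696, 0.697]
ft_force: [0.3, -0.4, 0.4]
width: 1.0
2.525 [0.4441 0.1069 0.3752] [ 0.35 -0.41  0.4 ]
```

View pics/top1.png

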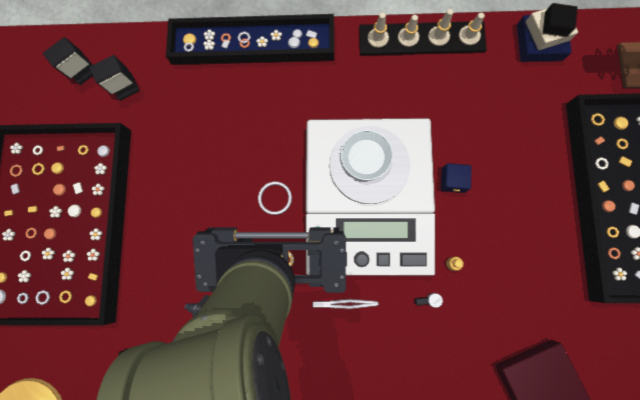

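View pics/side1.png

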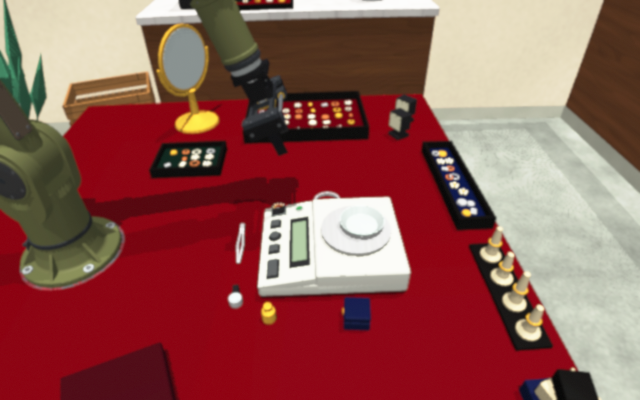

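```bash
python3 - <<'E'
from cell import bot
from h import *
o=bot.get_obs()
M=R.from_quat(o["eef_rot"],scalar_first=True).as_matrix();print(M.round(3))
p,G=goal([.498,.0535,.085],.349,[.0095,.1822,.051],-1); print(p,rel(o["ee_pos"],o["eef_rot"],p,G))
E
```

```text
[[-0.939  0.344 -0.003]
 [ 0.003 -0.001 -1.   ]
 [-0.344 -0.939 -0.   ]]
[0.44520735 0.10510518 0.2594647 ] (array([ 3.89, 10.9 ,  0.33]), array([ 0.0029,  0.0075, -0.0017]))
```

The gripper hovers over the left of the scale and hides the rocker from the top camera. The side camera still sees the fingers. Next I'll descend to a low hover.

```bash
python3 -m pendant '[{"fingers":0,"dx":3.9,"dy":10.9,"dz":0.3,"ax":0,"ay":0.007,"az":0},{"fingers":0,"dx":3.9,"dy":10.9,"dz":0.3,"ax":0,"ay":0.007,"az":0},{"fingers":0,"dx":3.9,"dy":10.9,"dz":0.3,"ax":0,"ay":0.007,"az":0},{"fingers":0,"dx":3.9,"dy":10.9,"dz":0.3,"ax":0,"ay":0.007,"az":0},{"fingers":0,"dx":3.9,"dy":10.9,"dz":0.3,"ax":0,"ay":0.007,"az":0}]'
python3 look.py 2
python3 - <<'E'
from cell import bot
from h import *
o=bot.get_obs()
p=np.array(o["ee_pos"]);M=R.from_quat(o["eef_rot"],scalar_first=True).as_matrix()
for x in (.0095,-.0095):
  for z in (.0435,.0585,-.0435,-.0585):
    q=p+M@np.array([x,.1822,z]); a,b=proj("side",q)[0]; c,d=proj("top",q)[0]
    print(x,z,q.round(4),"sidez",round((a-220)*4.2),round((b-140)*4.2),"topz",round((c-280)*4.2),round((d-200)*4.2))
E
```

```text
time: 3.25
ee_pos: [0.4464, 0.1005, 0.2618]
eef_rot: [-0.118, -0.131, -0.696, 0.696]
ft_force: [0.4, -0.2, -0.7]
width: 0.998
3.25 [0.4464 0.1005 0.2618] [ 0.43 -0.24 -0.68]
0.0095 0.0435 [0.4993 0.0563 0.0868] sidez 267 246 topz 152 201
0.0095 0.0585 [0.499  0.0413 0.0868] sidez 266 264 topz 187 201
0.0095 -0.0435 [0.5009 0.1433 0.0869] sidez 273 154 topz -50 198
0.0095 -0.0585 [0.5012 0.1583 0.087 ] sidez 274 140 topz -85 198
-0.0095 0.0435 [0.5171 0.056  0.0934] sidez 299 236 topz 152 158
-0.0095 0.0585 [0.5168 0.041  0.0933] sidez 299 253 topz 187 158
-0.0095 -0.0435 [0.5187 0.1429 0.0935] sidez 303 144 topz -51 156
-0.0095 -0.0585 [0.519  0.1579 0.0935] sidez 303 130 topz -86 155
```

View pics/side2z.png

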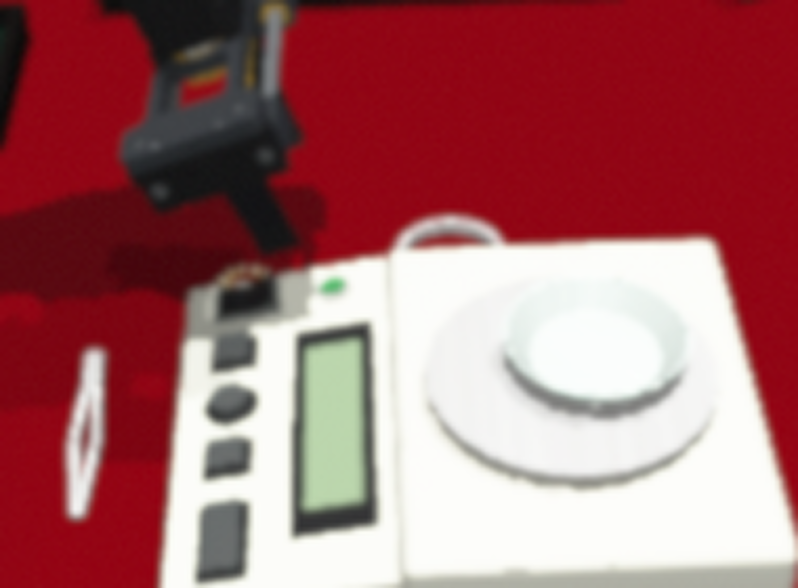

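View pics/top2z.png

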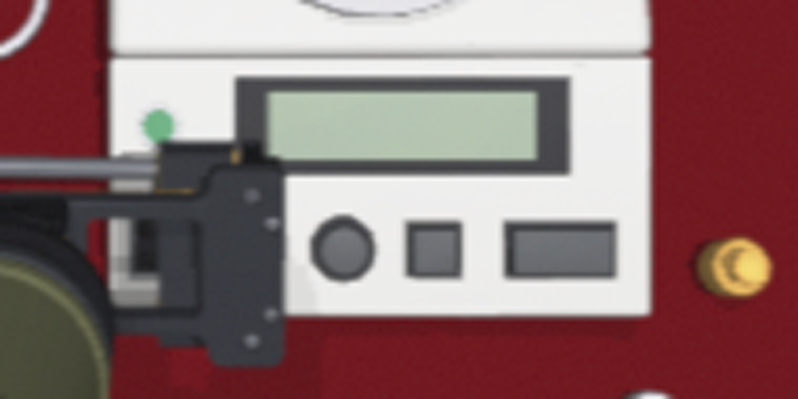

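```bash
cat > mv.py <<'E'
import sys
from cell import bot
from h import *
x,y,z,th,ox,oz=map(float,sys.argv[1:7])
o=bot.get_obs()
p,G=goal([x,y,z],th,[ox,.1822,oz],-1); 
M=R.from_quat(o["eef_rot"],scalar_first=True).as_matrix()
print(o["time"],np.round(o["ee_pos"],4),"pt now",(np.array(o["ee_pos"])+M@np.array([ox,.1822,oz])).round(4),"F",np.round(o["ft_force"],2),"w",round(o["width"],3)); print(*rel(np.array(o["ee_pos"]),o["eef_rot"],p,G))
print("down 1cm in tool axes:",np.round(M.T@[0,0,-1],3))
E
python3 mv.py .4975 .054 .066 .349 .0095 .0485
python3 -c "
from h import *
for P in ([.4975,.054,.056],[.4865,.054,.0505],[.4975,.0515,.056]): print(proj('side',P),proj('top',P))"
```

```text
3.35 [0.446  0.1005 0.2611] pt now [0.4992 0.0513 0.0868] F [ 0.44  0.15 -0.58] w 0.999
[ 0.84  1.89 -0.26] [-0.0007 -0.0074 -0.0044]
down 1cm in tool axes: [0.346 0.938 0.002]
[[283.71609807 209.60774419]] [[318.13197627 249.67554246]]
[[279.18842962 211.58763574]] [[318.26869604 255.71454496]]
[[283.69612155 210.29150765]] [[319.46768543 249.66661832]]
```

```bash
python3 mv.py .4965 .0545 .066 .349 .0095 .0485; python3 -m pendant '[{"fingers":0,"dx":0.9,"dy":1.8,"dz":-0.3,"ax":0,"ay":-0.007,"az":-0.004},{"fingers":0,"dx":0.9,"dy":1.8,"dz":-0.3,"ax":0,"ay":-0.007,"az":-0.004},{"fingers":0,"dx":0.9,"dy":1.8,"dz":-0.3,"ax":0,"ay":-0.007,"az":-0.004}]'
python3 mv.py .4965 .0545 .056 .349 .0095 .0485; python3 look.py 3
```

```text
3.35 [0.446  0.1005 0.2611] pt now [0.4992 0.0513 0.0868] F [ 0.44  0.15 -0.58] w 0.999
[ 0.93  1.85 -0.3 ] [-0.0007 -0.0074 -0.0044]
down 1cm in tool axes: [0.346 0.938 0.002]
time: 3.72
ee_pos: [0.4432, 0.1034, 0.2399]
eef_rot: [-0.118, -0.126, -0.696, 0.697]
ft_force: [1.3, -0.7, 1.6]
width: 0.997
3.725 [0.4432 0.1034 0.2399] pt now [0.4957 0.0542 0.0654] F [ 1.28 -0.73  1.63] w 0.997
[ 0.28  0.9  -0.02] [-0.0007 -0.0002  0.0021]
down 1cm in tool axes: [ 0.34   0.94  -0.001]
3.725 [0.4432 0.1034 0.2399] [ 1.28 -0.73  1.63]
```

View pics/side3z.png

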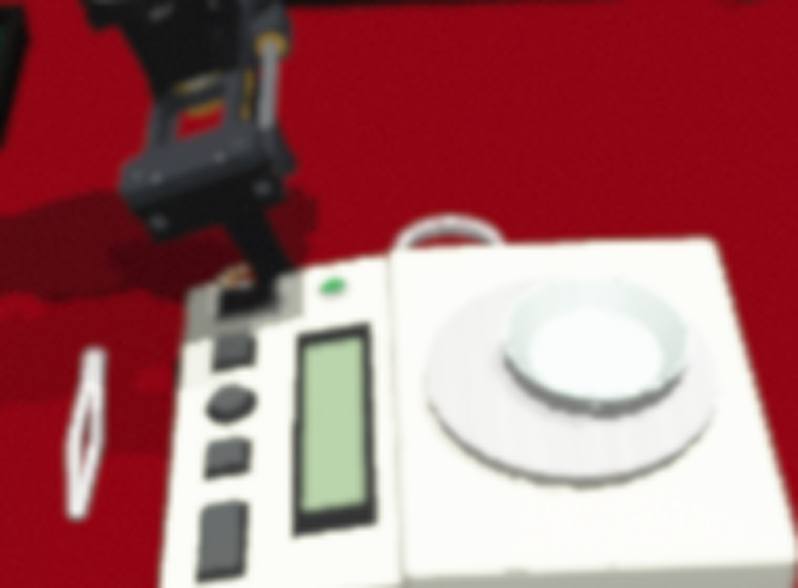

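View pics/top3z.png

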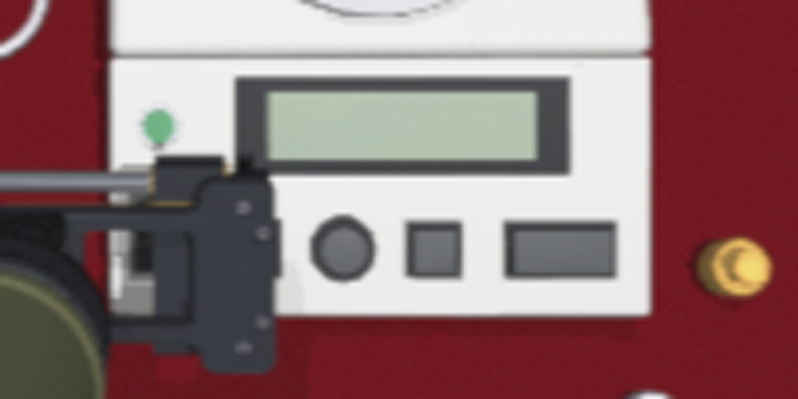

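The side picture shows the right fingertip at about (272,285) in the zoom, over the rocker's far half. In the top picture its inner face is near column 150, inside the rocker (133–185). Now a slow descent.

```bash
python3 -m pendant '[{"fingers":0,"dx":0.07,"dy":0.19,"dz":0,"ax":0,"ay":0,"az":0},{"fingers":0,"dx":0.14,"dy":0.38,"dz":0,"ax":0,"ay":0,"az":0},{"fingers":0,"dx":0.2,"dy":0.56,"dz":0,"ax":0,"ay":0,"az":0},{"fingers":0,"dx":0.2,"dy":0.56,"dz":0,"ax":0,"ay":0,"az":0}]';  python3 mv.py .4965 .0545 .056 .349 .0095 .0485
python3 -m pendant '[{"fingers":0,"dx":0.034,"dy":0.094,"dz":0,"ax":0,"ay":0,"az":0},{"fingers":0,"dx":0.068,"dy":0.19,"dz":0,"ax":0,"ay":0,"az":0},{"fingers":0,"dx":0.068,"dy":0.19,"dz":0,"ax":0,"ay":0,"az":0}]';  python3 mv.py .4965 .0545 .056 .349 .0095 .0485
```

```text
time: 4.32
ee_pos: [0.4429, 0.1034, 0.233]
eef_rot: [-0.118, -0.126, -0.696, 0.697]
ft_force: [-0.2, -0.3, 0.8]
width: 0.999
4.325 [0.4429 0.1034 0.233 ] pt now [0.4951 0.0542 0.0584] F [-0.17 -0.3   0.81] w 0.999
[ 0.01  0.27 -0.02] [-0.0007 -0.0001  0.0034]
down 1cm in tool axes: [ 0.339  0.941 -0.001]
time: 4.7
ee_pos: [0.4429, 0.1034, 0.2311]
eef_rot: [-0.118, -0.126, -0.696, 0.698]
ft_force: [0.8, 0.1, 0.8]
width: 1.0
4.7 [0.4429 0.1034 0.2311] pt now [0.4951 0.0542 0.0564] F [0.85 0.05 0.84] w 1.0
[-0.05  0.08 -0.02] [-0.0007 -0.0001  0.0033]
down 1cm in tool axes: [ 0.339  0.941 -0.001]
```

```bash
python3 -m pendant '[{"fingers":0,"dx":-0.1,"dy":0.1,"dz":0,"ax":0,"ay":0,"az":0},{"fingers":0,"dx":-0.06,"dy":0.19,"dz":0,"ax":0,"ay":0,"az":0},{"fingers":0,"dx":-0.06,"dy":0.19,"dz":0,"ax":0,"ay":0,"az":0}]';  python3 mv.py .4965 .0545 .054 .349 .0095 .0485
python3 -m pendant '[{"fingers":0,"dx":0.02,"dy":0.06,"dz":0,"ax":0,"ay":0,"az":0},{"fingers":0,"dx":0.034,"dy":0.094,"dz":0,"ax":0,"ay":0,"az":0},{"fingers":0,"dx":0.034,"dy":0.094,"dz":0,"ax":0,"ay":0,"az":0}]';  python3 mv.py .4965 .0545 .052 .349 .0095 .0485; python3 look.py 4
```

```text
time: 5.08
ee_pos: [0.4441, 0.1034, 0.2297]
eef_rot: [-0.117, -0.126, -0.695, 0.698]
ft_force: [-2.7, 0.3, 5.3]
width: 1.001
5.075 [0.4441 0.1034 0.2297] pt now [0.4962 0.0541 0.0551] F [-2.68  0.35  5.34] w 1.001
[ 0.08  0.1  -0.02] [-0.0011  0.      0.0036]
down 1cm in tool axes: [ 0.339  0.941 -0.001]
time: 5.45
ee_pos: [0.4441, 0.1035, 0.2293]
eef_rot: [-0.118, -0.126, -0.695, 0.698]
ft_force: [-5.4, 0.3, 11.0]
width: 0.995
5.45 [0.4441 0.1035 0.2293] pt now [0.4964 0.0541 0.0548] F [-5.41  0.26 10.95] w 0.995
[ 0.14  0.25 -0.01] [-0.0016  0.0001  0.0031]
down 1cm in tool axes: [ 0.339  0.941 -0.002]
5.45 [0.4441 0.1035 0.2293] [-5.41  0.26 10.95]
```

View pics/side4z.png

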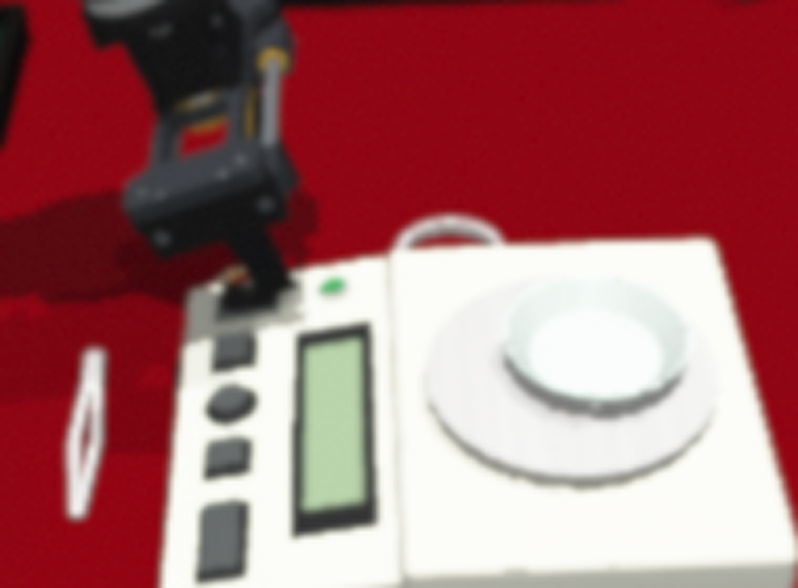

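View pics/top4z.png

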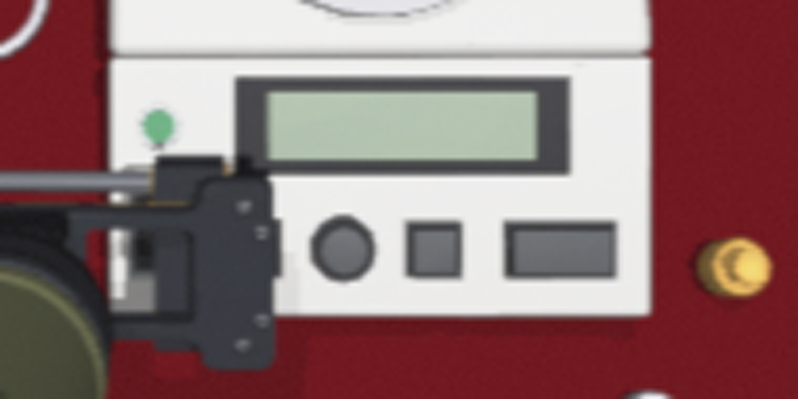

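Contact: about 11 N with the tip stopped at z≈0.0548. That is either the rocker's stop or the bezel, so I'll lift and check.

```bash
python3 -m pendant '[{"fingers":0,"dx":-1.2,"dy":-3.3,"dz":0,"ax":0,"ay":0,"az":0},{"fingers":0,"dx":-2,"dy":-5.6,"dz":-5,"ax":0,"ay":0,"az":0},{"fingers":0,"dx":-2,"dy":-5.6,"dz":-9,"ax":0,"ay":0,"az":0},{"fingers":0,"dx":-2,"dy":-5.6,"dz":-9,"ax":0,"ay":0,"az":0}]'; python3 look.py 5
python3 - <<'E'
import cv2,numpy as np
r=[]
for t in "05":
    a=cv2.imread(f"pics/top{t}.png")[235:285,300:350]; b=cv2.imread(f"pics/side{t}.png")[190:240,255:305]
    r.append(np.hstack([cv2.resize(i,(390,300),interpolation=cv2.INTER_CUBIC) for i in(a,b)]))
cv2.imwrite("pics/cmp5.png",np.vstack(r))
E
```

```text
time: 6.05
ee_pos: [0.4444, 0.1966, 0.2881]
eef_rot: [-0.12, -0.124, -0.696, 0.697]
ft_force: [0.3, -0.5, 0.1]
width: 1.001
6.05 [0.4444 0.1966 0.2881] [ 0.33 -0.54  0.07]
```

View pics/cmp5.png

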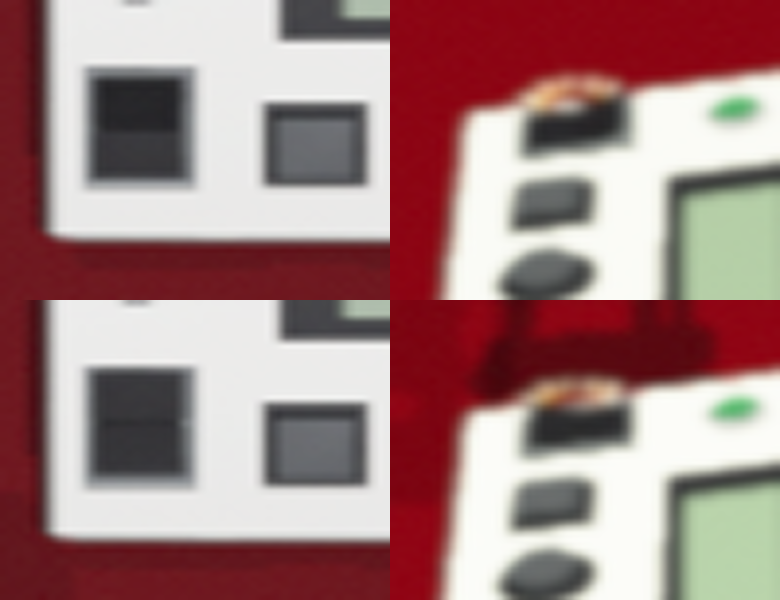

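The rocker's far half changed shade: before it was darker than the near half, now they match. It moved, but I can't tell how far. I'll press again with more lean, so the finger can't rest on the bezel.

```bash
python3 - <<'E'
import cv2
for t in "05":
    a=cv2.imread(f"pics/top{t}.png",0); print(t,[a[r,314:322].tolist() for r in range(245,268)])
E
python3 mv.py .497 .0545 .08 .6 .0095 .0485
```

```text
0 [[229, 229, 229, 229, 229, 229, 230, 229], [147, 147, 147, 145, 147, 151, 156, 157], [111, 111, 110, 110, 110, 111, 112, 113], [53, 54, 54, 53, 53, 53, 53, 53], [38, 38, 37, 38, 38, 37, 37, 39], [37, 39, 39, 39, 37, 39, 40, 37], [37, 38, 39, 38, 39, 38, 37, 38], [39, 39, 39, 39, 39, 39, 38, 37], [39, 39, 39, 39, 38, 38, 37, 37], [38, 38, 38, 37, 37, 38, 37, 37], [39, 37, 38, 38, 38, 38, 38, 36], [42, 42, 40, 42, 42, 42, 42, 41], [55, 56, 56, 56, 57, 56, 55, 56], [56, 57, 57, 57, 58, 57, 58, 57], [56, 57, 56, 58, 58, 57, 58, 56], [55, 57, 57, 57, 57, 57, 57, 57], [56, 55, 56, 57, 56, 55, 56, 56], [55, 55, 56, 56, 56, 55, 55, 56], [56, 58, 56, 57, 57, 57, 56, 57], [82, 82, 83, 81, 81, 80, 79, 80], [148, 149, 149, 149, 149, 149, 149, 148], [188, 189, 189, 189, 189, 188, 189, 188], [230, 230, 230, 230, 230, 230, 230, 230]]
5 [[228, 228, 228, 228, 228, 228, 228, 228], [125, 124, 125, 124, 125, 129, 132, 133], [68, 67, 66, 67, 68, 69, 70, 72], [58, 58, 58, 58, 58, 58, 59, 59], [56, 56, 56, 58, 59, 57, 57, 57], [55, 56, 57, 57, 57, 58, 57, 57], [55, 56, 57, 56, 56, 57, 57, 58], [55, 56, 56, 55, 56, 55, 56, 57], [56, 55, 55, 56, 57, 56, 55, 55], [54, 54, 54, 55, 54, 53, 53, 54], [46, 48, 47, 48, 49, 48, 49, 47], [52, 51, 52, 52, 51, 52, 52, 52], [53, 53, 52, 53, 52, 52, 53, 53], [53, 52, 54, 54, 53, 53, 53, 53], [53, 53, 53, 53, 53, 53, 54, 54], [54, 54, 52, 54, 53, 54, 53, 55], [55, 53, 54, 55, 54, 53, 55, 55], [53, 54, 54, 56, 55, 56, 56, 55], [63, 65, 65, 64, 64, 65, 66, 67], [105, 105, 105, 105, 105, 105, 105, 106], [149, 151, 150, 151, 150, 150, 150, 151], [189, 189, 188, 189, 189, 189, 189, 189], [230, 230, 229, 230, 230, 230, 230, 230]]
6.15 [0.4445 0.1931 0.2871] pt now [0.4964 0.1437 0.1124] F [ 0.06  0.59 -0.18] w 0.999
[5.6  3.47 8.94] [-0.0014  0.0008  0.2563]
down 1cm in tool axes: [ 0.337  0.942 -0.002]
```

```bash
python3 -m pendant '[{"fingers":0,"dx":2,"dy":0,"dz":6,"ax":0,"ay":0,"az":0.16},{"fingers":0,"dx":5.6,"dy":1.6,"dz":8.9,"ax":0,"ay":0,"az":0.256},{"fingers":0,"dx":5.6,"dy":3.5,"dz":8.9,"ax":0,"ay":0,"az":0.256},{"fingers":0,"dx":5.6,"dy":3.5,"dz":8.9,"ax":0,"ay":0,"az":0.256},{"fingers":0,"dx":5.6,"dy":3.5,"dz":8.9,"ax":0,"ay":0,"az":0.256}]';python3 mv.py .497 .0545 .062 .6 .0095 .0485
```

```text
time: 6.78
ee_pos: [0.4038, 0.1047, 0.2369]
eef_rot: [-0.205, -0.214, -0.674, 0.677]
ft_force: [0.3, -0.7, 0.9]
width: 1.0
6.775 [0.4038 0.1047 0.2369] pt now [0.4986 0.0549 0.0814] F [ 0.27 -0.68  0.94] w 1.0
[1.19 1.5  0.06] [-0.0008 -0.0012 -0.0025]
down 1cm in tool axes: [ 0.567  0.824 -0.   ]
```

```bash
python3 -m pendant '[{"fingers":0,"dx":0.4,"dy":0.5,"dz":0,"ax":0,"ay":0,"az":0},{"fingers":0,"dx":0.8,"dy":1,"dz":0,"ax":0,"ay":0,"az":0},{"fingers":0,"dx":1.2,"dy":1.5,"dz":0.05,"ax":0,"ay":0,"az":0},{"fingers":0,"dx":1.2,"dy":1.5,"dz":0.05,"ax":0,"ay":0,"az":0}]';python3 mv.py .497 .0545 .057 .6 .0095 .0485
python3 -m pendant '[{"fingers":0,"dx":0.06,"dy":0.08,"dz":0,"ax":0,"ay":0,"az":0},{"fingers":0,"dx":0.11,"dy":0.17,"dz":0,"ax":0,"ay":0,"az":0},{"fingers":0,"dx":0.17,"dy":0.25,"dz":0,"ax":0,"ay":0,"az":0},{"fingers":0,"dx":0.23,"dy":0.33,"dz":0,"ax":0,"ay":0,"az":0},{"fingers":0,"dx":0.23,"dy":0.33,"dz":0,"ax":0,"ay":0,"az":0}]';python3 mv.py .497 .0545 .055 .6 .0095 .0485
```

```text
time: 7.28
ee_pos: [0.4014, 0.1043, 0.2161]
eef_rot: [-0.205, -0.213, -0.674, 0.677]
ft_force: [-0.5, 0.6, 0.3]
width: 0.999
7.275 [0.4014 0.1043 0.2161] pt now [0.4958 0.0546 0.0604] F [-0.55  0.57  0.34] w 0.999
[0.09 0.35 0.02] [-0.0008  0.0004  0.0001]
down 1cm in tool axes: [ 0.565  0.825 -0.001]
time: 7.9
ee_pos: [0.4016, 0.1043, 0.2128]
eef_rot: [-0.206, -0.213, -0.674, 0.677]
ft_force: [-1.2, -0.2, -1.0]
width: 1.002
7.9 [0.4016 0.1043 0.2128] pt now [0.4963 0.0546 0.0572] F [-1.19 -0.24 -0.98] w 1.002
[0.04 0.22 0.02] [-0.0009  0.0001 -0.0014]
down 1cm in tool axes: [ 0.566  0.825 -0.001]
```

```bash

python3 -m pendant '[{"fingers":0,"dx":0.06,"dy":0.08,"dz":0,"ax":0,"ay":0,"az":0},{"fingers":0,"dx":0.11,"dy":0.17,"dz":0,"ax":0,"ay":0,"az":0},{"fingers":0,"dx":0.11,"dy":0.17,"dz":0,"ax":0,"ay":0,"az":0}]';python3 mv.py .497 .0545 .055 .6 .0095 .0485
python3 -m pendant '[{"fingers":0,"dx":0.03,"dy":0.04,"dz":0,"ax":0,"ay":0,"az":0},{"fingers":0,"dx":0.06,"dy":0.08,"dz":0,"ax":0,"ay":0,"az":0},{"fingers":0,"dx":0.06,"dy":0.08,"dz":0,"ax":0,"ay":0,"az":0}]';python3 mv.py .497 .0545 .055 .6 .0095 .0485
```

```text
time: 8.28
ee_pos: [0.4018, 0.1043, 0.2109]
eef_rot: [-0.206, -0.213, -0.674, 0.677]
ft_force: [-0.9, 0.4, 2.4]
width: 1.0
8.275 [0.4018 0.1043 0.2109] pt now [0.4965 0.0546 0.0554] F [-0.88  0.36  2.37] w 1.0
[-0.05  0.06  0.02] [-0.0009  0.0002 -0.0018]
down 1cm in tool axes: [ 0.566  0.824 -0.001]
time: 8.65
ee_pos: [0.4019, 0.1044, 0.2103]
eef_rot: [-0.206, -0.214, -0.674, 0.677]
ft_force: [-4.3, -0.9, 7.7]
width: 0.999
8.65 [0.4019 0.1044 0.2103] pt now [0.4968 0.0546 0.0549] F [-4.3  -0.89  7.71] w 0.999
[-0.07 -0.    0.03] [-0.0012  0.0004 -0.0025]
down 1cm in tool axes: [ 0.567  0.824 -0.001]
```

Same stop height (0.055) at 34° lean as at 20°, so this is the rocker's own hard stop. I'll lift off and recheck.

```bash
python3 -m pendant '[{"fingers":0,"dx":-1.7,"dy":-2.4,"dz":0,"ax":0,"ay":0,"az":0},{"fingers":0,"dx":-3.5,"dy":-5,"dz":-5,"ax":0,"ay":0,"az":-0.1},{"fingers":0.5,"dx":-3.5,"dy":-5,"dz":-9,"ax":0,"ay":0,"az":-0.25},{"fingers":1,"dx":-3.5,"dy":-5,"dz":-9,"ax":0,"ay":0,"az":-0.42},{"fingers":1,"dx":-3.5,"dy":-5,"dz":-9,"ax":0,"ay":0,"az":-0.42}]'; python3 look.py 6
python3 - <<'E'
import cv2,numpy as np
r=[]
for t in "056":
    a=cv2.imread(f"pics/top{t}.png")[240:275,300:350]; b=cv2.imread(f"pics/side{t}.png")[190:225,255:305]
    r.append(np.hstack([cv2.resize(i,(280,196),interpolation=cv2.INTER_CUBIC) for i in(a,b)]))
    print(cv2.imread(f"pics/top{t}.png",0)[245:268,318].tolist())
cv2.imwrite("pics/cmp6.png",np.vstack(r))
E
python3 mv.py .4795 -.0272 .09 .1745 0 0
```

```text
time: 9.28
ee_pos: [0.4041, 0.1946, 0.2705]
eef_rot: [-0.06, -0.068, -0.704, 0.704]
ft_force: [0.8, 0.1, -1.3]
width: 0.745
9.275 [0.4041 0.1946 0.2705] [ 0.85  0.09 -1.27]
[229, 147, 110, 53, 38, 37, 39, 39, 38, 37, 38, 42, 57, 58, 58, 57, 56, 56, 57, 81, 149, 189, 230]
[228, 125, 68, 58, 59, 57, 56, 56, 57, 54, 49, 51, 52, 53, 53, 53, 54, 55, 64, 105, 150, 189, 230]
[228, 124, 67, 58, 58, 57, 57, 55, 55, 54, 50, 52, 53, 53, 53, 55, 54, 54, 65, 105, 151, 188, 230]
9.375 [0.4031 0.1939 0.27  ] pt now [0.4363 0.1932 0.0909] F [ 0.2  -0.25 -0.4 ] w 0.655
[-4.66  0.95 22.01] [-0.0013 -0.0011 -0.0085]
down 1cm in tool axes: [ 0.182  0.983 -0.001]
```

View pics/cmp6.png

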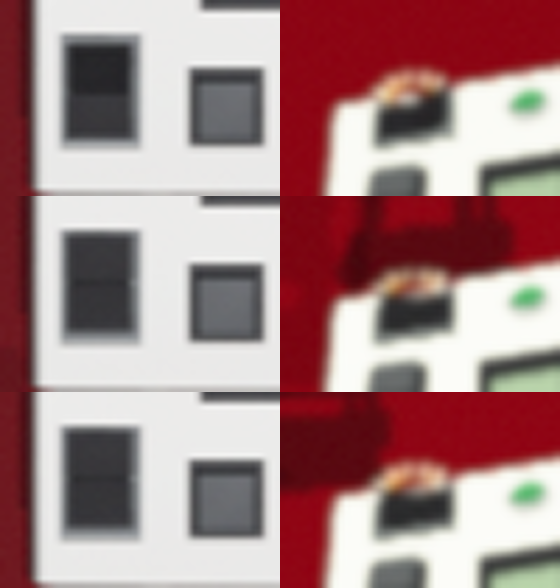

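View pics/side6.png

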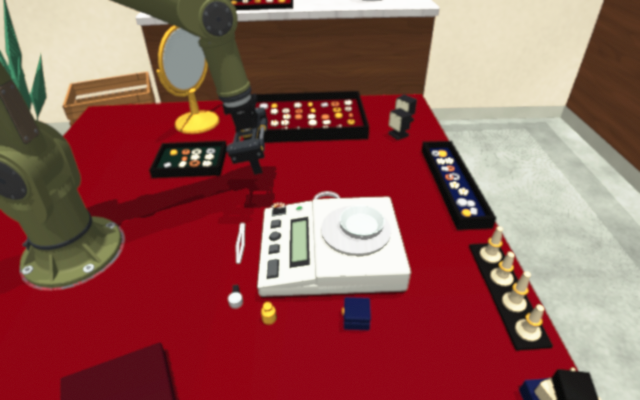

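The rocker pixels are identical before and after the second press, so it is at its stop and on. Next: close the fingers and hover over the round key.

```bash
python3 -m pendant '[{"fingers":1,"dx":-4.6,"dy":0,"dz":6,"ax":0,"ay":0,"az":0},{"fingers":1,"dx":-4.6,"dy":0,"dz":12,"ax":0,"ay":0,"az":0},{"fingers":1,"dx":-4.6,"dy":0,"dz":18,"ax":0,"ay":0,"az":0},{"fingers":1,"dx":-4.6,"dy":0.7,"dz":22,"ax":0,"ay":0,"az":-0.008},{"fingers":1,"dx":-4.6,"dy":0.7,"dz":22,"ax":0,"ay":0,"az":-0.008},{"fingers":1,"dx":-4.6,"dy":0.7,"dz":22,"ax":0,"ay":0,"az":-0.008},{"fingers":1,"dx":-4.6,"dy":0.7,"dz":22,"ax":0,"ay":0,"az":-0.008}]'; python3 mv.py .4795 -.0272 .065 .1745 0 0; python3 look.py 7
```

```text
time: 10.25
ee_pos: [0.447, -0.0248, 0.2724]
eef_rot: [-0.058, -0.065, -0.704, 0.705]
ft_force: [-0.3, 1.0, 0.5]
width: 0.005
10.25 [ 0.447  -0.0248  0.2724] pt now [ 0.4786 -0.0253  0.093 ] F [-0.35  1.02  0.48] w 0.005
[0.4  2.77 0.2 ] [-0.0009  0.0022  0.0001]
down 1cm in tool axes: [ 0.174  0.985 -0.001]
10.25 [ 0.447  -0.0248  0.2724] [-0.35  1.02  0.48]
```

View pics/side7z.png

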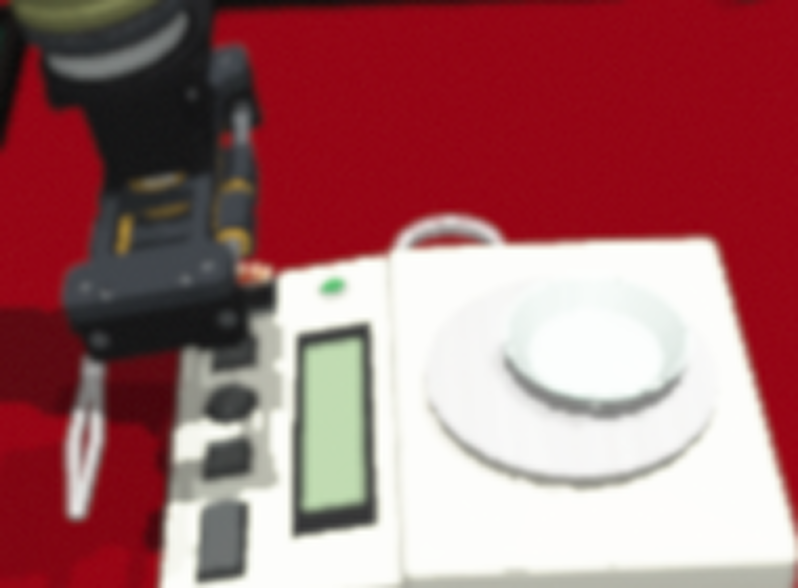

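View pics/top7z.png

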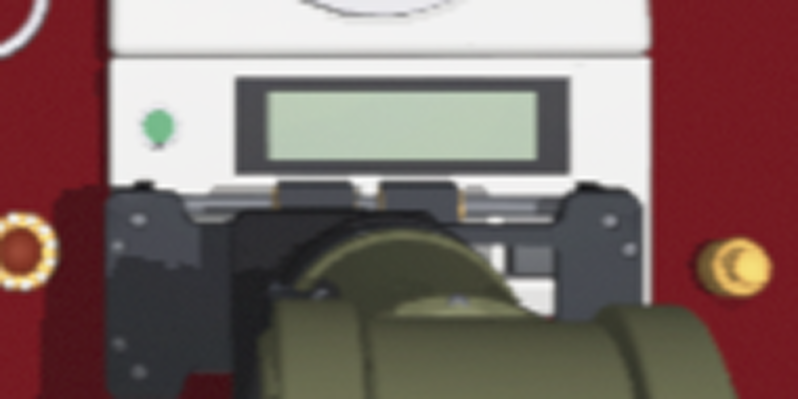

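```bash
python3 -m pendant '[{"fingers":1,"dx":0.2,"dy":1.4,"dz":0.2,"ax":0,"ay":0,"az":0},{"fingers":1,"dx":0.4,"dy":2.8,"dz":0.2,"ax":0,"ay":0,"az":0},{"fingers":1,"dx":0.4,"dy":2.8,"dz":0.2,"ax":0,"ay":0,"az":0},{"fingers":1,"dx":0.4,"dy":2.8,"dz":0.2,"ax":0,"ay":0,"az":0}]'; python3 mv.py .4795 -.0275 .057 .1745 0 0;
```

```text
time: 10.85
ee_pos: [0.4481, -0.0282, 0.2438]
eef_rot: [-0.057, -0.065, -0.704, 0.705]
ft_force: [-0.1, 0.3, 0.6]
width: 0.007
10.85 [ 0.4481 -0.0282  0.2438] pt now [ 0.4794 -0.0286  0.0643] F [-0.06  0.28  0.59] w 0.007
[ 0.15  0.72 -0.1 ] [-0.0005 -0.0003  0.0015]
down 1cm in tool axes: [ 0.172  0.985 -0.   ]
```

Now straight down along the key's normal (tool y), step by step.

```bash
python3 -m pendant '[{"fingers":1,"dx":0,"dy":0.2,"dz":-0.1,"ax":0,"ay":0,"az":0},{"fingers":1,"dx":0.05,"dy":0.4,"dz":-0.1,"ax":0,"ay":0,"az":0},{"fingers":1,"dx":0.05,"dy":0.7,"dz":-0.1,"ax":0,"ay":0,"az":0},{"fingers":1,"dx":0.05,"dy":0.7,"dz":-0.1,"ax":0,"ay":0,"az":0}]'; python3 mv.py .4795 -.0275 .054 .1745 0 0
python3 -m pendant '[{"fingers":1,"dx":0,"dy":0.1,"dz":0,"ax":0,"ay":0,"az":0},{"fingers":1,"dx":0,"dy":0.2,"dz":0,"ax":0,"ay":0,"az":0},{"fingers":1,"dx":0,"dy":0.2,"dz":0,"ax":0,"ay":0,"az":0}]'; python3 mv.py .4795 -.0275 .054 .1745 0 0
python3 -m pendant '[{"fingers":1,"dx":0,"dy":0.1,"dz":0,"ax":0,"ay":0,"az":0},{"fingers":1,"dx":0,"dy":0.15,"dz":0,"ax":0,"ay":0,"az":0},{"fingers":1,"dx":0,"dy":0.15,"dz":0,"ax":0,"ay":0,"az":0}]'; python3 mv.py .4795 -.0275 .051 .1745 0 0
```

```text
time: 11.35
ee_pos: [0.4487, -0.0272, 0.2369]
eef_rot: [-0.057, -0.065, -0.704, 0.705]
ft_force: [0.2, 0.0, -0.6]
width: 0.006
11.35 [ 0.4487 -0.0272  0.2369] pt now [ 0.48   -0.0277  0.0574] F [ 0.23  0.03 -0.59] w 0.006
[ 0.14  0.32 -0.01] [-0.0007 -0.0003  0.0015]
down 1cm in tool axes: [ 0.172  0.985 -0.001]
time: 11.72
ee_pos: [0.4492, -0.0272, 0.2352]
eef_rot: [-0.057, -0.065, -0.704, 0.705]
ft_force: [-0.7, -0.3, 1.2]
width: 0.007
11.725 [ 0.4492 -0.0272  0.2352] pt now [ 0.4806 -0.0277  0.0557] F [-0.74 -0.28  1.24] w 0.007
[ 0.16  0.15 -0.01] [-0.0008 -0.0002  0.0009]
down 1cm in tool axes: [ 0.173  0.985 -0.001]
time: 12.1
ee_pos: [0.4494, -0.0273, 0.2337]
eef_rot: [-0.057, -0.065, -0.704, 0.705]
ft_force: [-0.4, 0.3, 2.6]
width: 0.003
12.1 [ 0.4494 -0.0273  0.2337] pt now [ 0.4809 -0.0278  0.0543] F [-0.43  0.32  2.57] w 0.003
[ 0.21  0.3  -0.01] [-0.0009 -0.0002  0.0008]
down 1cm in tool axes: [ 0.173  0.985 -0.001]
```

```bash
python3 -m pendant '[{"fingers":1,"dx":0.02,"dy":0.1,"dz":0,"ax":0,"ay":0,"az":0},{"fingers":1,"dx":0.05,"dy":0.2,"dz":0,"ax":0,"ay":0,"az":0},{"fingers":1,"dx":0.05,"dy":0.29,"dz":0,"ax":0,"ay":0,"az":0},{"fingers":1,"dx":0.05,"dy":0.29,"dz":0,"ax":0,"ay":0,"az":0},{"fingers":1,"dx":0.05,"dy":0.29,"dz":0,"ax":0,"ay":0,"az":0}]'; python3 mv.py .4795 -.0275 .051 .1745 0 0; python3 - <<'E'
from cell import bot; import numpy as np
f=[]
for i in range(4):
    bot.camera("side"); f.append(bot.get_obs()["ft_force"])
print(np.round(np.mean(f,0),2))
E
```

```text
time: 12.72
ee_pos: [0.4497, -0.0272, 0.231]
eef_rot: [-0.057, -0.066, -0.704, 0.705]
ft_force: [-0.7, 0.7, 3.4]
width: 0.004
12.725 [ 0.4497 -0.0272  0.231 ] pt now [ 0.4813 -0.0277  0.0516] F [-0.67  0.73  3.41] w 0.004
[ 0.19  0.02 -0.01] [-0.0008 -0.0002 -0.    ]
down 1cm in tool axes: [ 0.174  0.985 -0.001]
[ 0.5  -0.52  4.46]
```

```bash
python3 -m pendant '[{"fingers":1,"dx":0,"dy":0.1,"dz":0,"ax":0,"ay":0,"az":0},{"fingers":1,"dx":0,"dy":0.1,"dz":0,"ax":0,"ay":0,"az":0}]'; python3 - <<'E'
from cell import bot; import numpy as np
f=[]
for i in range(4):
    bot.camera("side"); f.append(bot.get_obs()["ft_force"])
print(np.round(np.mean(f,0),2))
E
python3 -m pendant '[{"fingers":1,"dx":0,"dy":-0.6,"dz":0,"ax":0,"ay":0,"az":0},{"fingers":1,"dx":0,"dy":-2,"dz":0,"ax":0,"ay":0,"az":0},{"fingers":1,"dx":0,"dy":-3.5,"dz":0,"ax":0,"ay":0,"az":0},{"fingers":1,"dx":0,"dy":-3.5,"dz":0,"ax":0,"ay":0,"az":0}]'
python3 mv.py .479 -.1235 .066 .1745 0 0
```

```text
time: 13.18
ee_pos: [0.4499, -0.0272, 0.23]
eef_rot: [-0.058, -0.066, -0.704, 0.705]
ft_force: [-0.4, -0.4, 5.4]
width: 0.007
[ 0.07 -0.34  5.85]
time: 13.88
ee_pos: [0.4437, -0.0272, 0.2656]
eef_rot: [-0.058, -0.066, -0.703, 0.705]
ft_force: [-0.2, 0.7, -0.8]
width: 0.008
13.875 [ 0.4437 -0.0272  0.2656] pt now [ 0.4756 -0.0278  0.0862] F [-0.15  0.7  -0.85] w 0.008
[-0.12  2.08  9.59] [-0.0016 -0.0003 -0.0014]
down 1cm in tool axes: [ 0.175  0.985 -0.001]
```

```bash
python3 -m pendant '[{"fingers":1,"dx":-0.1,"dy":0,"dz":5,"ax":0,"ay":0,"az":0},{"fingers":1,"dx":-0.1,"dy":0,"dz":9.6,"ax":0,"ay":0,"az":0},{"fingers":1,"dx":-0.1,"dy":0,"dz":9.6,"ax":0,"ay":0,"az":0},{"fingers":1,"dx":-0.1,"dy":1,"dz":9.6,"ax":0,"ay":0,"az":0},{"fingers":1,"dx":-0.1,"dy":2.1,"dz":9.6,"ax":0,"ay":0,"az":0},{"fingers":1,"dx":-0.1,"dy":2.1,"dz":9.6,"ax":0,"ay":0,"az":0}]'; python3 mv.py .479 -.1235 .058 .1745 0 0; python3 look.py 8
```

```text
time: 14.62
ee_pos: [0.4465, -0.1219, 0.2422]
eef_rot: [-0.057, -0.064, -0.704, 0.705]
ft_force: [1.1, -0.6, -0.1]
width: 0.007
14.625 [ 0.4465 -0.1219  0.2422] pt now [ 0.4774 -0.1221  0.0626] F [ 1.13 -0.56 -0.08] w 0.007
[-0.    0.48  0.12] [0.0007 0.0018 0.0039]
down 1cm in tool axes: [0.17  0.985 0.   ]
14.625 [ 0.4465 -0.1219  0.2422] [ 1.13 -0.56 -0.08]
```

View pics/side8z.png

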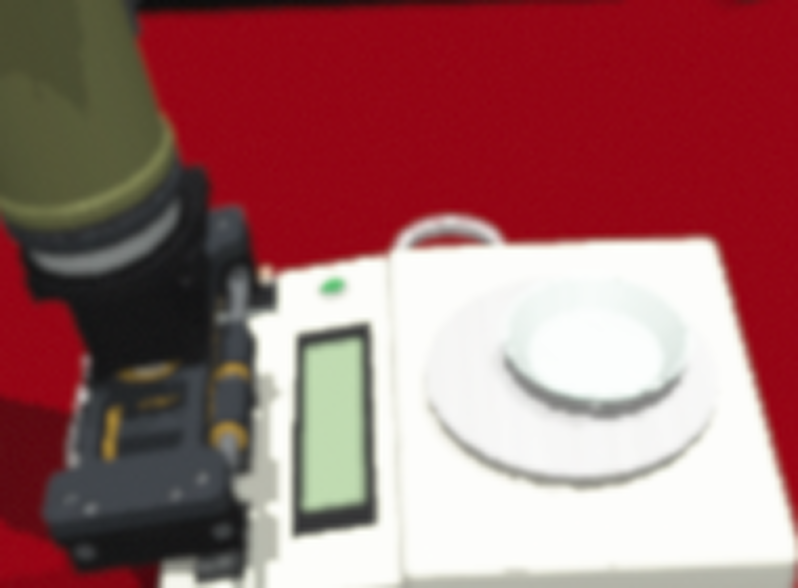

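View pics/top8z.png

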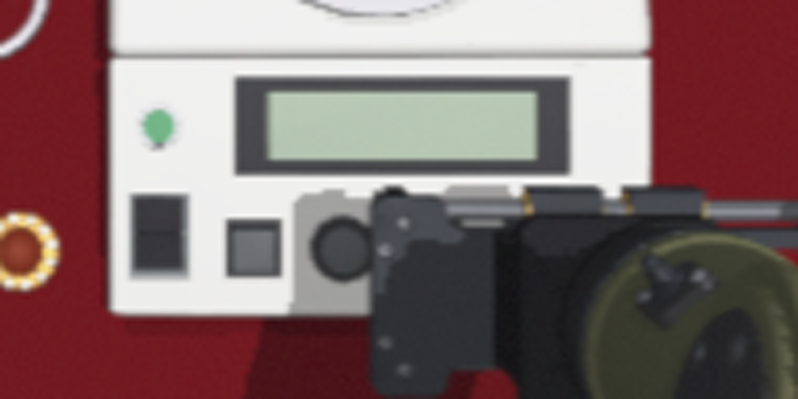

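The gripper is over the long key. The round key is clear and the rocker is still on. I'll press in the same way.

```bash
python3 -m pendant '[{"fingers":1,"dx":0,"dy":0.2,"dz":0.1,"ax":0,"ay":0,"az":0},{"fingers":1,"dx":0,"dy":0.4,"dz":0.1,"ax":0,"ay":0,"az":0},{"fingers":1,"dx":0,"dy":0.55,"dz":0.1,"ax":0,"ay":0,"az":0},{"fingers":1,"dx":0,"dy":0.65,"dz":0.1,"ax":0,"ay":0,"az":0},{"fingers":1,"dx":0,"dy":0.65,"dz":0.1,"ax":0,"ay":0,"az":0}]'; python3 mv.py .479 -.1235 .054 .1745 0 0
python3 -m pendant '[{"fingers":1,"dx":0,"dy":0.1,"dz":0,"ax":0,"ay":0,"az":0},{"fingers":1,"dx":0,"dy":0.2,"dz":0,"ax":0,"ay":0,"az":0},{"fingers":1,"dx":0,"dy":0.2,"dz":0,"ax":0,"ay":0,"az":0}]'; python3 mv.py .479 -.1235 .051 .1745 0 0
```

```text
time: 15.35
ee_pos: [0.4481, -0.1242, 0.2373]
eef_rot: [-0.057, -0.065, -0.704, 0.705]
ft_force: [1.0, 0.8, 0.4]
width: 0.005
15.35 [ 0.4481 -0.1242  0.2373] pt now [ 0.4795 -0.1247  0.0578] F [0.96 0.8  0.36] w 0.005
[ 0.14  0.36 -0.11] [-0.0008 -0.0002  0.0012]
down 1cm in tool axes: [ 0.172  0.985 -0.001]
time: 15.72
ee_pos: [0.4484, -0.1242, 0.2353]
eef_rot: [-0.057, -0.065, -0.704, 0.705]
ft_force: [-0.2, 0.2, 0.7]
width: 0.005
15.725 [ 0.4484 -0.1242  0.2353] pt now [ 0.4799 -0.1247  0.0559] F [-0.22  0.25  0.72] w 0.005
[ 0.19  0.46 -0.11] [-0.0008 -0.0002  0.001 ]
down 1cm in tool axes: [ 0.173  0.985 -0.001]
```

```bash
python3 -m pendant '[{"fingers":1,"dx":0,"dy":0.1,"dz":0,"ax":0,"ay":0,"az":0},{"fingers":1,"dx":0.05,"dy":0.2,"dz":0,"ax":0,"ay":0,"az":0},{"fingers":1,"dx":0.05,"dy":0.3,"dz":0,"ax":0,"ay":0,"az":0},{"fingers":1,"dx":0.05,"dy":0.4,"dz":0,"ax":0,"ay":0,"az":0},{"fingers":1,"dx":0.05,"dy":0.45,"dz":0,"ax":0,"ay":0,"az":0},{"fingers":1,"dx":0.05,"dy":0.45,"dz":0,"ax":0,"ay":0,"az":0}]'; python3 mv.py .479 -.1235 .051 .1745 0 0;  python3 - <<'E'
from cell import bot; import numpy as np
f=[]
for i in range(4):
    bot.camera("side"); f.append(bot.get_obs()["ft_force"])
print(np.round(np.mean(f,0),2))
E
```

```text
time: 16.48
ee_pos: [0.449, -0.1242, 0.2311]
eef_rot: [-0.057, -0.066, -0.704, 0.705]
ft_force: [-0.0, 0.0, 5.0]
width: 0.005
16.475 [ 0.449  -0.1242  0.2311] pt now [ 0.4806 -0.1247  0.0517] F [-0.04  0.04  5.02] w 0.005
[ 0.17  0.04 -0.1 ] [-0.0009 -0.0001  0.0002]
down 1cm in tool axes: [ 0.173  0.985 -0.001]
[0.49 0.38 4.73]
```

```bash
python3 -m pendant '[{"fingers":1,"dx":0,"dy":0.1,"dz":0,"ax":0,"ay":0,"az":0},{"fingers":1,"dx":0,"dy":0.1,"dz":0,"ax":0,"ay":0,"az":0}]'; python3 -m pendant '[{"fingers":1,"dx":0,"dy":-0.6,"dz":0,"ax":0,"ay":0,"az":0},{"fingers":1,"dx":0,"dy":-2,"dz":0,"ax":0,"ay":0,"az":0},{"fingers":1,"dx":0,"dy":-6,"dz":0,"ax":0,"ay":0,"az":0},{"fingers":1,"dx":2,"dy":-12,"dz":0,"ax":0,"ay":0,"az":0},{"fingers":1,"dx":2,"dy":-15,"dz":10,"ax":0,"ay":0,"az":0},{"fingers":1,"dx":2,"dy":-15,"dz":16,"ax":0,"ay":0,"az":0},{"fingers":1,"dx":2,"dy":-15,"dz":22,"ax":0,"ay":0,"az":0},{"fingers":1,"dx":2,"dy":-15,"dz":22,"ax":0,"ay":0,"az":0},{"fingers":1,"dx":2,"dy":-15,"dz":22,"ax":0,"ay":0,"az":0}]'; python3 look.py 9; python3 - <<'E'
import cv2,numpy as np
r=[]
for t in "069":
    a=cv2.imread(f"pics/top{t}.png")[240:275,300:440]; r.append(cv2.resize(a,(784,196),interpolation=cv2.INTER_CUBIC))
cv2.imwrite("pics/cmp9.png",np.vstack(r))
E
```

```text
time: 16.92
ee_pos: [0.4492, -0.1242, 0.2302]
eef_rot: [-0.057, -0.066, -0.704, 0.705]
ft_force: [0.4, 0.9, 5.0]
width: 0.003
time: 18.05
ee_pos: [0.3989, -0.3464, 0.3741]
eef_rot: [-0.055, -0.067, -0.704, 0.705]
ft_force: [-0.5, 0.2, 0.2]
width: 0.003
18.05 [ 0.3989 -0.3464  0.3741] [-0.5   0.23  0.18]
```

View pics/cmp9.png

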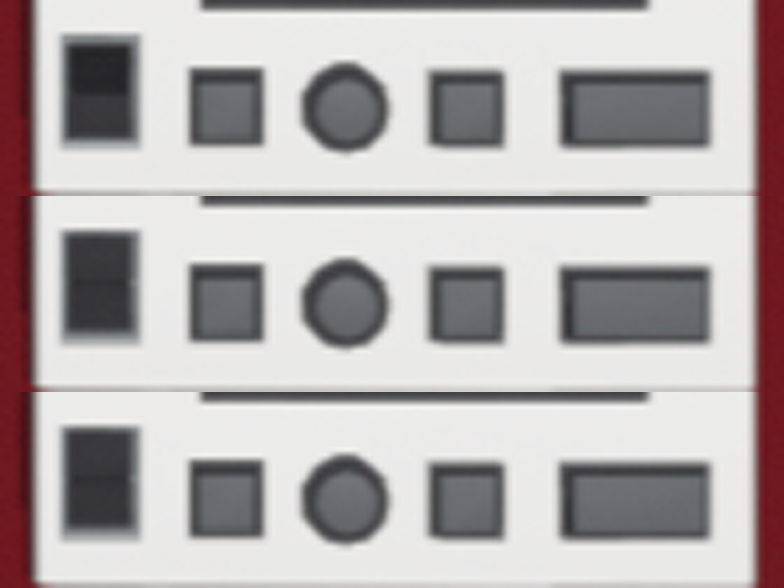

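View pics/top9.png

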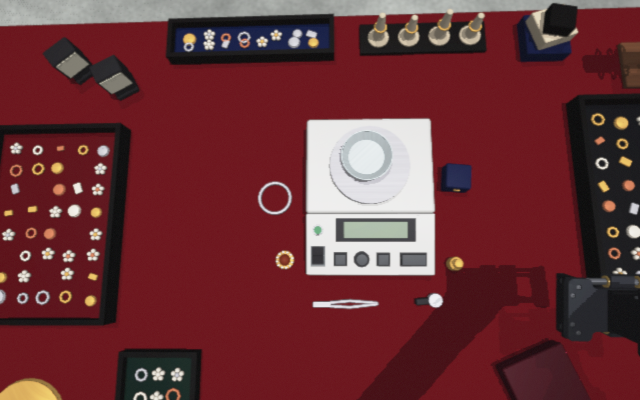

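View pics/side9.png

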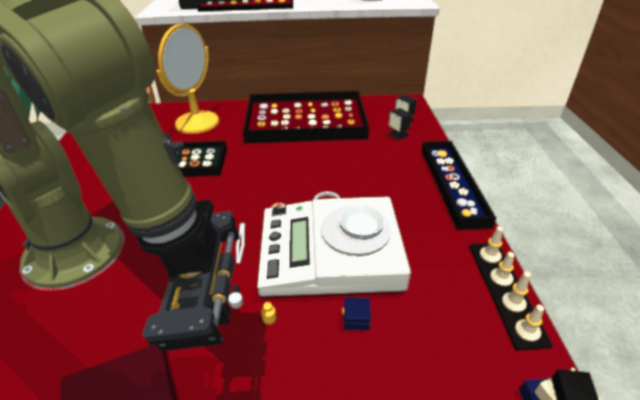

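The rocker's far half (top view, about 317,252) shows the pressed shade. All four keys at row ~258 are up, and the dish (366,155) and loose items look unmoved. The arm is clear of everything, so I'll hand in.

```bash
python3 -c "
from cell import bot
print(bot.job_done(), bot.get_obs()['time'])"
```

```text
the job is handed in; nothing more can be done
the job is handed in; nothing more can be done
```

The scale is switched on, set to carats and zeroed, in that order, and I handed the job in after about 18 s of robot time. No verdict was reported.

- **Rocker:** I pressed the raised far end down with one fingertip until it stopped, at about 11 N. A second press with more lean stopped at the same height at about 8 N, and the rocker looked identical in the pictures before and after it. I take that as fully on, but I could not read the angle directly, and the display shows nothing that confirms it.
- **Round key:** It went down about 5 mm at about 5.9 N, then I let it come back up.
- **Long key:** It went down about 5 mm at about 5 N, then I let it come back up.
- **Last pictures:** All four keys are up and the rocker is still on. The dish, pan and loose items look unmoved, and the arm was clear of everything.
- **Disagreements:**
  - The two cameras differed by about 4 mm on where the controls sit side to side. I mostly followed the top view and used contact forces for the heights.
  - The network's point for the rocker end was about 3 mm from mine, so I moved my press point slightly towards it.
  - My first row commands were refused because every field has to be given; nothing moved.

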